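# Seat the gas filter cartridge in its keyed base

## Robot

A 7-joint arm with a two-finger parallel gripper is mounted at the origin on a cart in front of the work surface, level with it; the furniture and walls round the work are solid. World frame = base frame: x ahead of the robot, y to its left, z up, the work surface at z = 0. Lengths are in m, angles in rad, forces in N, time in s.
With the tool pointing down it reaches from about 0.4 to 0.85 m from the base axis. Payload 10.4 kg.
Tool frame: the origin (TCP) lies at the very end of the fingers, on their centre line; the grasp point (between the pads) lies 19 mm behind it (r.pinch_z is the distance from the TCP to the grasp point, in m); z points along the fingers, y is the line along which they close (so a half turn about z gives the same grasp; the last joint's range is limited). The gripper opens to 87 mm and grips with 3 to 60 N. Pads are 19 mm wide; open, the fingers measure 117 mm over their backs; the gripper's body (75 mm by 190 mm) begins 51 mm behind the grasp point.
Start: joints at [-1.15, 0.332, -0.065, 1.46, 0.022, 1.35, -0.088], TCP at [0.268, 0.564, 0.223] pointing down, gripper open.
Joint ranges: [-2.6, 2.6], [-0.5, 2.12], [-1.47, 1.34], [0.16, 2.42], [-1.27, 4.41], [0.06, 2.06], [-2.6, 2.6]. Speed limits (rad/s): [2.22, 2.22, 2.79, 2.79, 3.14, 3.14, 3.14].

## Interface

Orientations are given as a unit quaternion [x, y, z, w].
In Python, from bench import r, camera gives the robot as it stands. The module is installed in compiled form; this text tells all that it offers.
- The arm moves only by the shell command python3 -m pendant 'ROWS' [FORCE]. ROWS is JSON, a list of rows, each an object with "dp": the shift along the tool's x, y, z as a fraction of full scale, a list of three; "rotation": the turn, a rotation vector about the tool's x, y, z as a fraction of full scale, a list of three; "jaw": the opening, from 0 (shut) to 1 (fully open). A call has 1 to 8 rows; each row is the pose to reach, as a shift and turn from the pose commanded when the call began, along the tool's axes at that moment, turning the shorter way round; what a row does not reach only later rows make up. Full scale, the value 1, is 0.15 m for a shift and 2 pi rad for a turn. A row lasts 1/8 s, in which the tool goes at most 62.5 mm and 10.7 degrees, less where a joint would pass 70% of its speed; a pose out of reach is approached as far as the arm can. A call with a number of a shift or a turn outside -1 to 1 is refused whole. A call with a gripper value outside its range is refused whole. The fingers move at their own pace and stop on an object; FORCE is the grip in N (left out, the last holds). Time passes only in rows, so rows that repeat a pose let the fingers close. It gives the time, the measured TCP pose, the force, the opening and the grip force at its end, in the units of the state.
- r.read_state(): the state, without advancing time (a new reading comes with each control period).
- camera(name): name is "scene" or "top" or "wrist"; returns a dict with "image" (480x640x3 uint8, red, green, blue), "z_map" (480x640 float32, m along the optical axis (not along the pixel's ray), 0 where there is no reading), "mtx" (3x3 intrinsics, pixels), "distortion" ([k1, k2, p1, p2, k3] as OpenCV has them; the pictures are not rectified), "T" (4x4, takes a point from camera to world coordinates). Camera axes: x right, y down, z forward; pixel columns grow to the right and rows downward; lengths in m; the calibration is good to about 2 mm. A picture is of the moment at which its call begins.
- r.close_job(): hands the job in; it is judged then, once.
The state is a dict: "time": time; "joint_positions": joint angles; "joint_vel": joint speeds; "joint_torque": joint torques, N m; "ee_pos": TCP position; "eef_rot": TCP orientation; "ft_force": force on the tool from outside, world axes, zero at the start; "torque": the same for the moment, N m; "width": finger opening in m; "grip_force": force on a finger pad.
Only numpy, scipy, OpenCV 4.12 (cv2) and the standard library are available. Lean on these libraries where they do the work, as an engineer would, in place of code of your own. Each camera call takes 0.05 s, during which the arm holds its last target. There are 200 camera calls.

## Task

Fit the orange gas filter cartridge into the white filter base: set it on the mouth of the well, turn it while pressing lightly until its two ears find the keyways and it drops, and press it gently fully home before you let go. Leave the grey cartridge where it stands.

Things in the scene. Friction and masses are not known exactly. Their poses are not given: they have to be found in the camera images.
- orange_cartridge: Orange-trimmed white gas filter cartridge, loose, upright, 140-280 g, 77 mm tall. Origin: underside centre, z up. Round body 40 mm dia., z 0-50, foot chamfered 4 mm. Two orange ears along +x and -x at z 12-24, 12 mm wide (y), round below, tips 31 mm from the axis. On top a bar grip 38 long (x), 18 wide (y), z 50-77: pinch it across y from above. A half turn gives the same part.
- filter_base: White block 90x90x40 mm, fixed, with fittings 12 mm out of its +y and -y sides. Origin: underside centre, z up. In its middle, open above, an octagonal well 46 mm across (3 mm play round the cartridge), floor at z 8. (A tall grey wall stands close at the robot's right, -y: keep the upper arm and elbow off it.)
- well_mouth (a point): Centre of the well's mouth on the base's top, z 40 mm; axes as the base. Keyways along +x and -x, 20 mm wide, reach 36 mm from the axis, as deep as the well; orange bars mark them. Ears out of line rest on the top: cartridge underside 12 mm below this point. Ears in line (play about 9 degrees, half turn alike): it drops 20 mm more, onto the floor.
- grey_cartridge: Bystander, not to be moved: the same cartridge with grey ears, bands and grip, standing upright on the worktop. Origin: underside centre.
There are look-alikes about, which are no part of the job. Leave any purple look-alike of the orange_cartridge alone.

How it is judged:
By the outcome, as a careful person would: the job done as asked, in the order asked, and still so for the second after the job is handed in, with the robot touching nothing.
It also fails if it takes over 42 s, if anything falls off the work surface, if the arm or the gripper's body presses on something with over 40 N, if the wrist force passes 120 N, or if a joint passes its speed limit or range.

## Working session

There is one attempt and no reset: what is moved stays moved. The work goes in short steps, Python scripts to look and compute and a shell command to move; the robot and the scene stay as the last step left them, time stands still between calls to the robot, and variables do not carry over. Pictures are saved under pics/ and viewed, at most 10 in all, crops included, and the job is handed in when it is done.

```bash
mkdir -p pics
python3 - <<'E'
from bench import r,camera
import cv2,numpy as np
for n in("top","scene"):
    c=camera(n); cv2.imwrite(f"pics/{n}1.png",c["image"][:,:,::-1]); np.savez(f"{n}1.npz",**c)
    print(n,c["mtx"].round(1).tolist(),c["distortion"],c["T"].round(3).tolist())
print(r.read_state())
E
```

```text
top [[550.4, 0.0, 323.3], [0.0, 550.4, 249.3], [0.0, 0.0, 1.0]] [-0.11767684  0.          0.          0.          0.        ] [[0.022, -0.993, 0.115, 0.471], [-1.0, -0.021, 0.006, 0.067], [-0.004, -0.115, -0.993, 1.039], [0.0, 0.0, 0.0, 1.0]]
scene [[559.5, 0.0, 316.5], [0.0, 559.5, 249.6], [0.0, 0.0, 1.0]] [-0.12285333  0.          0.          0.          0.        ] [[-0.915, -0.166, 0.368, 0.214], [-0.404, 0.366, -0.839, 0.844], [0.004, -0.916, -0.401, 0.449], [0.0, 0.0, 0.0, 1.0]]
{'time': 0.1, 'joint_positions': array([-1.14959868,  0.3327764 , -0.06472581,  1.46085734,  0.02162224,
        1.34990571, -0.08848868]), 'joint_vel': array([ 0.00052689, -0.00282737,  0.00053166, -0.00348548, -0.00097672,
        0.00217003,  0.00070313]), 'joint_torque': array([ 1.19833679e-03, -6.24538207e+01,  2.48112122e-02, -3.90710771e+01,
       -6.13593799e-02,  3.66463617e-02,  6.74549619e-05]), 'ee_pos': array([0.2682044 , 0.56414195, 0.22185373]), 'eef_rot': array([ 2.20053064e-01,  9.75487703e-01, -6.16654899e-04, -1.02832993e-04]), 'ft_force': array([ 0.7021106 ,  0.13635541, -1.98437321]), 'torque': array([-0.00745277, -0.0032313 , -0.00202131]), 'grip_force': 0.0, 'width': 0.08665638997787535}
```

View pics/top1.png

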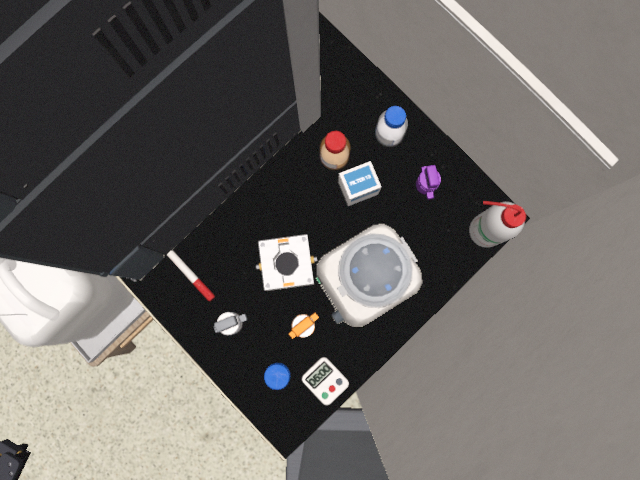

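View pics/scene1.png

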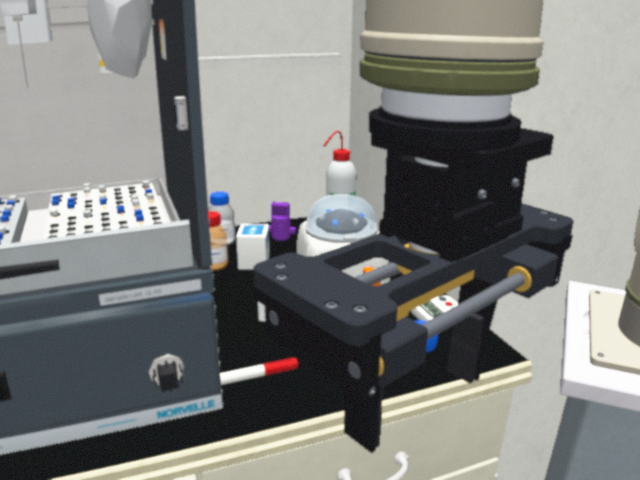

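The top view shows the orange cartridge at about (303,326), the base at (286,263), the grey cartridge at (229,323) and the purple look-alike at (429,181). I'll enlarge the crop.

Run:
```python
import cv2,numpy as np
im=cv2.imread("pics/top1.png")[225:350,195:345]
cv2.imwrite("pics/crop1.png",cv2.resize(im,None,fx=4.8,fy=4.8,interpolation=cv2.INTER_CUBIC))
```

```text
(no output)
```

View pics/crop1.png

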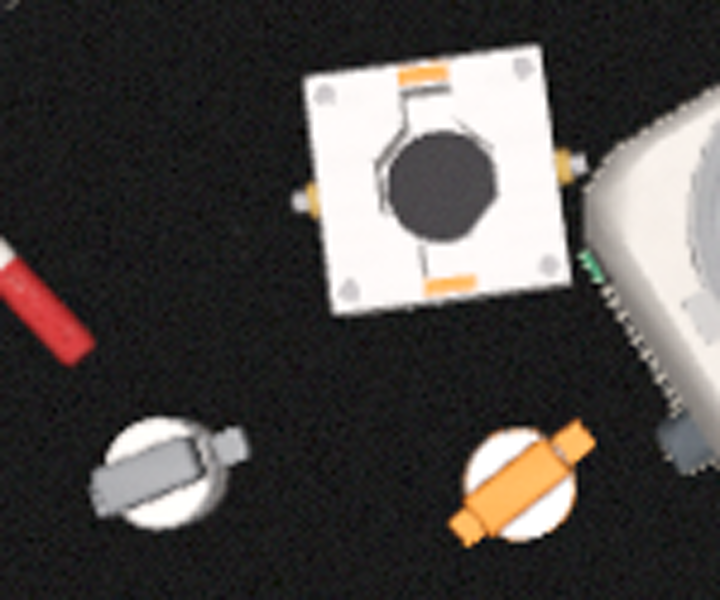

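Crop: base corners at (303,76), (541,44), (571,283), (333,315), with the orange bars at top and bottom (keyways roughly along image vertical). The orange cartridge is at about (520,484), with its grip and ears at about 38° up to the right.

```bash
cat > h.py <<'E'
import numpy as np,cv2
def cloud(c):
    h,w=c["z_map"].shape; u,v=np.meshgrid(np.arange(w),np.arange(h))
    p=cv2.undistortPoints(np.stack([u,v],-1).reshape(-1,1,2).astype(float),c["mtx"],c["distortion"]).reshape(h,w,2)
    P=np.dstack([p,np.ones((h,w))])*c["z_map"][...,None]
    return P@c["T"][:3,:3].T+c["T"][:3,3]
def onplane(c,px,z):
    p=cv2.undistortPoints(np.array(px,float).reshape(-1,1,2),c["mtx"],c["distortion"]).reshape(-1,2)
    d=np.c_[p,np.ones(len(p))]@c["T"][:3,:3].T; o=c["T"][:3,3]
    return o+d*((z-o[2])/d[:,2])[:,None]
def axis(P):
    m=P.mean(0); q=P[:,:2]-m[:2]; w,V=np.linalg.eigh(q.T@q/len(q)); return m,np.degrees(np.arctan2(V[1,1],V[0,1])),np.sqrt(w)
E
python3 - <<'E'
from h import *
c=dict(np.load("top1.npz"))
f=lambda L:(np.array(L)+.5)/4.8-.5+[195,225]
b=onplane(c,f([(303,76),(541,44),(571,283),(333,315)]),.04);print("base",b.round(4),b.mean(0))
k=onplane(c,f([(424,74),(451,286)]),.04);d=k[0]-k[1];print("bars",k.mean(0),np.degrees(np.arctan2(d[1],d[0])))
for a,e in((0,1),(1,2),(2,3),(3,0)):
    d=b[e]-b[a];print(np.linalg.norm(d),np.degrees(np.arctan2(d[1],d[0])))
P=cloud(c);im=c["image"].astype(int)
M=(im[...,0]-im[...,2]>80)&(im[...,1]>90);M[:310]=0;M[345:]=0;M[:,:280]=0;M[:,325:]=0
Q=P[M];print(len(Q),np.percentile(Q[:,2],[5,50,95]))
print("grip",axis(Q[Q[:,2]>.065]),(Q[:,2]>.065).sum());print("all",axis(Q))
e=onplane(c,f([(465,528),(578,437)]),.024);d=e[1]-e[0];print("ears",e.mean(0),np.degrees(np.arctan2(d[1],d[0])),np.linalg.norm(d))
print("top",onplane(c,f([(520,484)]),.05))
g=P[310:335,212:250].reshape(-1,3);g=g[g[:,2]>.068];print("grey",axis(g))
H=P.copy();
for x in np.arange(.2,.7,.04):
    print("%.2f"%x,[int(1000*max([0,*P[(abs(P[...,0]-x)<.02)&(abs(P[...,1]-y)<.02)][:,2]])) for y in np.arange(.36,-.3,-.04)])
E
```

```text
base [[0.5999 0.1934 0.04  ]
 [0.6142 0.1027 0.04  ]
 [0.5232 0.0891 0.04  ]
 [0.5091 0.1788 0.04  ]] [0.56161816 0.14097686 0.04      ]
bars [0.5613911  0.14074318 0.04      ] 8.92165525429408
0.09176036153859027 -81.06343884326681
0.09197868737355086 -171.46979219745023
0.09083053802452429 98.963111824206
0.09201888315551691 9.109351898938579
299 [0.02158168 0.07598418 0.07983069]
grip (array([0.44732392, 0.10590019, 0.08151907]), np.float64(128.57225495475492), array([0.0047875 , 0.01138912])) 212
all (array([0.44793239, 0.10488849, 0.06464073]), np.float64(129.2338789666091), array([0.00495278, 0.01665832]))
ears [0.44751521 0.10648449 0.024     ] -49.92590103216122 0.05521884153620976
top [[0.44753015 0.106025   0.05      ]]
grey (array([0.44942501, 0.23695872, 0.09796455]), np.float64(98.7561954249557), array([0.00575446, 0.0277994 ]))
0.20 [0, 0, 0, 0, 0, 3, 4, 0, 0, 0, 0, 0, 0, 0, 0, 0, 0]
0.24 [0, 0, 0, 0, 3, 6, 5, 4, 0, 0, 0, 0, 0, 0, 0, 0, 0]
0.28 [0, 0, 0, 5, 6, 6, 7, 6, 4, 0, 0, 0, 0, 0, 0, 0, 0]
0.32 [0, 0, 5, 5, 6, 29, 27, 24, 25, 593, 0, 0, 0, 0, 0, 0, 0]
0.36 [0, 5, 6, 5, 6, 31, 29, 24, 22, 597, 731, 0, 0, 0, 0, 0, 0]
0.40 [4, 6, 5, 5, 7, 5, 6, 20, 19, 5, 738, 798, 0, 0, 0, 0, 0]
0.44 [5, 5, 50, 81, 29, 6, 81, 81, 80, 85, 6, 758, 754, 0, 0, 0, 0]
0.48 [6, 6, 17, 77, 28, 5, 75, 1038, 101, 134, 132, 92, 691, 687, 0, 0, 0]
0.52 [5, 18, 20, 6, 46, 45, 45, 89, 139, 146, 146, 137, 60, 623, 622, 0, 0]
0.56 [583, 19, 6, 6, 44, 45, 45, 89, 140, 146, 146, 137, 5, 5, 560, 557, 0]
0.60 [615, 655, 6, 6, 45, 44, 44, 41, 126, 141, 141, 121, 6, 5, 143, 492, 492]
0.64 [0, 692, 735, 6, 5, 5, 7, 5, 6, 86, 87, 5, 5, 195, 216, 216, 421]
0.68 [0, 0, 736, 693, 6, 6, 5, 7, 69, 71, 69, 7, 28, 6, 116, 134, 455]
```

Run:
```python
from h import *
c=dict(np.load("top1.npz"));P=cloud(c).reshape(-1,3);P[:,2]-=.0045
R=P[(P[:,2]>.09)&(P[:,2]<.3)]
def boxes(ctr,ang,hl,hw):
    a=np.radians(ang);q=R[:,:2]-ctr;u=q@[np.cos(a),np.sin(a)];v=q@[-np.sin(a),np.cos(a)]
    m=(abs(u)<hl)&(abs(v)<hw);return m,u
for yaw in(82,90,95,99,103,108,115,130):
    m,u=boxes([.5615,.141],yaw,.11,.0425);s=R[m];print(yaw,[(round(h,3),round(float(s[abs(u[m])<h][:,2].max(initial=0)),3)) for h in(.06,.07,.08,.085,.09,.095,.1,.11)])
m,u=boxes([.4475,.106],39.5,.11,.0425);print("pick",R[m][:,2].max(initial=0))
```

```text
82 [(0.06, 0.0), (0.07, 0.0), (0.08, 0.0), (0.085, 0.0), (0.09, 0.0), (0.095, 0.0), (0.1, 0.105), (0.11, 0.126)]
90 [(0.06, 0.0), (0.07, 0.0), (0.08, 0.0), (0.085, 0.0), (0.09, 0.0), (0.095, 0.0), (0.1, 0.108), (0.11, 0.126)]
95 [(0.06, 0.0), (0.07, 0.0), (0.08, 0.0), (0.085, 0.0), (0.09, 0.0), (0.095, 0.091), (0.1, 0.116), (0.11, 0.13)]
99 [(0.06, 0.0), (0.07, 0.0), (0.08, 0.0), (0.085, 0.0), (0.09, 0.0), (0.095, 0.103), (0.1, 0.12), (0.11, 0.132)]
103 [(0.06, 0.0), (0.07, 0.0), (0.08, 0.0), (0.085, 0.0), (0.09, 0.0), (0.095, 0.114), (0.1, 0.122), (0.11, 0.133)]
108 [(0.06, 0.0), (0.07, 0.0), (0.08, 0.0), (0.085, 0.0), (0.09, 0.093), (0.095, 0.115), (0.1, 0.121), (0.11, 0.132)]
115 [(0.06, 0.0), (0.07, 0.0), (0.08, 0.0), (0.085, 0.0), (0.09, 0.091), (0.095, 0.113), (0.1, 0.118), (0.11, 0.124)]
130 [(0.06, 0.0), (0.07, 0.0), (0.08, 0.0), (0.085, 0.0), (0.09, 0.0), (0.095, 0.0), (0.1, 0.0), (0.11, 0.0)]
pick 0.0
```

Run:
```python
from bench import r,camera
import cv2,numpy as np
c=camera("wrist"); cv2.imwrite("pics/wr1.png",c["image"][:,:,::-1])
print(c["T"].round(3).tolist())
```

```text
[[0.43, 0.862, 0.268, 0.194], [0.903, -0.41, -0.128, 0.601], [-0.0, 0.297, -0.955, 0.384], [0.0, 0.0, 0.0, 1.0]]
```

View pics/wr1.png

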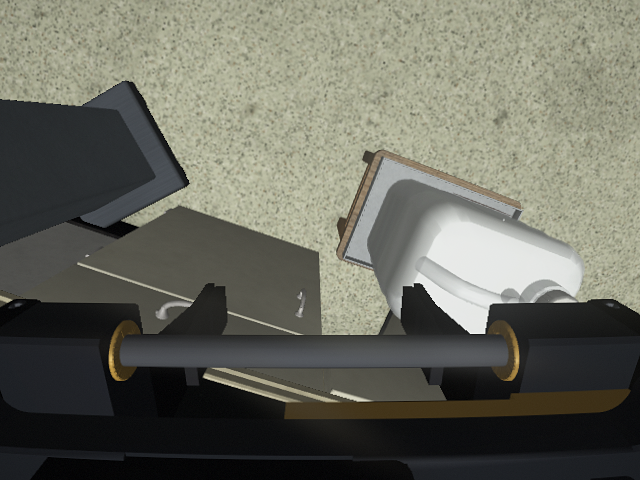

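The wrist view shows only floor and the fingers so far. At pick and place yaw the gripper body has clearance: at the base, about 0.103 m of obstacle under a body at about 0.131 m. Moving over.

```bash
cat >> h.py <<'E'
def rows(pos,yaw):
    from bench import r
    from scipy.spatial.transform import Rotation as Ro
    s=r.read_state();A=Ro.from_quat(s["eef_rot"]);a=np.radians(yaw)
    y=np.array([np.cos(a),np.sin(a),0])
    if y@A.as_matrix()[:,1]<0:y=-y
    z=np.array([0,0,-1.]);B=Ro.from_matrix(np.c_[np.cross(y,z),y,z])
    print("t",s["time"],"dp",(A.inv().apply(np.array(pos)-s["ee_pos"])/.15).round(3),"rot",((A.inv()*B).as_rotvec()/2/np.pi).round(4),"q",s["joint_positions"].round(2),"f",s["ft_force"].round(1),"tq",s["joint_torque"].round(1))
E
python3 -m pendant '[{"dp":[-0.95,-0.9,0.1],"rotation":[0,0,0],"jaw":1},{"dp":[-0.95,-0.9,0.1],"rotation":[0,0,0],"jaw":1},{"dp":[-0.95,-0.9,0.1],"rotation":[0,0,0],"jaw":1},{"dp":[-0.95,-0.9,0.1],"rotation":[0,0,0],"jaw":1},{"dp":[-0.95,-0.9,0.1],"rotation":[0,0,0],"jaw":1}]'
python3 -c "
from h import *
rows([.4475,.106,.15],39.5)"
```

```text
time: 0.78
ee_pos: [0.3392, 0.3812, 0.2077]
eef_rot: [0.221, 0.975, 0.0, -0.0]
ft_force: [0.2, -0.4, 0.8]
width: 0.0872
grip_force: 0.0
t 0.775 dp [-1.441 -1.346  0.384] rot [ 0.0001 -0.      0.0695] q [-0.95  0.09  0.02  1.78 -0.    1.27  0.19] f [ 0.2 -0.4  0.8] tq [  2.  -45.5   1.9 -37.3   0.2   0.1   0.2]
```

```bash
python3 -m pendant '[{"dp":[-0.95,-0.9,0.1],"rotation":[0,0,0.03],"jaw":1},{"dp":[-0.95,-0.9,0.1],"rotation":[0,0,0.06],"jaw":1},{"dp":[-0.95,-0.9,0.1],"rotation":[0,0,0.0695],"jaw":1},{"dp":[-0.95,-0.9,0.1],"rotation":[0,0,0.0695],"jaw":1},{"dp":[-0.95,-0.9,0.1],"rotation":[0,0,0.0695],"jaw":1}]'
python3 -c "
from h import *
rows([.4475,.106,.15],39.5)"
```

```text
time: 1.4
ee_pos: [0.4097, 0.1996, 0.1926]
eef_rot: [0.426, 0.905, 0.0, -0.0]
ft_force: [-0.5, 1.0, -0.2]
width: 0.0868
grip_force: 0.0
t 1.4 dp [-0.641 -0.204  0.284] rot [ 0.     -0.      0.0004] q [-0.76 -0.03  0.2   1.94  0.01  1.23  0.13] f [-0.5  1.  -0.2] tq [  1.9 -34.8   1.5 -37.3   0.2   0.1   0.2]
```

```bash
python3 -m pendant '[{"dp":[-0.3,-0.1,0.14],"rotation":[0,0,0],"jaw":1},{"dp":[-0.64,-0.204,0.28],"rotation":[0,0,0],"jaw":1},{"dp":[-0.64,-0.204,0.28],"rotation":[0,0,0],"jaw":1},{"dp":[-0.64,-0.204,0.28],"rotation":[0,0,0],"jaw":1}]'
python3 - <<'E'
from h import *
from bench import camera
rows([.4475,.106,.053],39.5)
c=camera("wrist");cv2.imwrite("pics/wr2.png",c["image"][:,:,::-1]);np.savez("wr2.npz",**c)
E
```

```text
time: 1.9
ee_pos: [0.4472, 0.1071, 0.1506]
eef_rot: [0.425, 0.905, 0.0, -0.0]
ft_force: [0.7, 0.4, 0.9]
width: 0.0867
grip_force: 0.0
t 1.9 dp [-0.007 -0.003  0.651] rot [ 0.     -0.      0.0007] q [-0.65  0.01  0.32  1.99 -0.    1.14  0.37] f [0.7 0.4 0.9] tq [  1.3 -34.2   1.4 -35.8   0.1   0.1   0.1]
```

View pics/wr2.png

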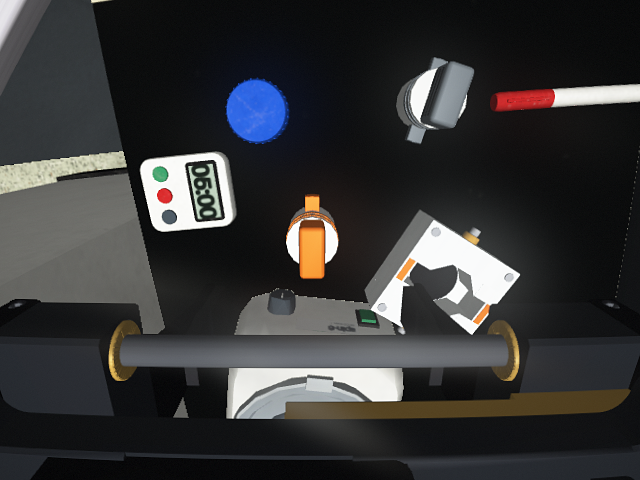

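Wrist view: the orange grip is centred at about (312,250), upright in the image and so aligned with the jaws. The base bars are at (406,269) and (481,314). I'll cross-check the positions.

Run:
```python
from h import *
c=dict(np.load("wr2.npz"))
g=onplane(c,[(299,229),(325,229),(325,278),(300,278)],.077);print(g.round(4),g.mean(0))
d=onplane(c,[(312,229),(312.5,278)],.077);d=d[1]-d[0];print(np.degrees(np.arctan2(d[1],d[0])),np.linalg.norm(d))
k=onplane(c,[(406,269),(481,314)],.04);d=k[0]-k[1];print("bars",k.mean(0),np.degrees(np.arctan2(d[1],d[0])))
P=cloud(c);im=c["image"].astype(int)
M=(im[...,0]-im[...,2]>80)&(im[...,1]>90);M[:,:280]=0;M[:,345:]=0;M[300:]=0
Q=P[M];print(np.percentile(Q[:,2],[5,50,90,95]));t=Q[Q[:,2]>np.percentile(Q[:,2],95)-.005];print(axis(t),len(t),t.min(0),t.max(0))
```

```text
[[0.4273 0.1163 0.077 ]
 [0.4408 0.1275 0.077 ]
 [0.4638 0.1003 0.077 ]
 [0.4503 0.089  0.077 ]] [0.44555154 0.10825205 0.077     ]
-49.791244950773 0.03566879880306271
bars [0.55963141 0.1428182  0.04      ] -171.62024051106306
[0.0235967  0.07645918 0.07752402 0.07778863]
(array([0.4444804 , 0.10872965, 0.07711894]), np.float64(129.52056658992308), array([0.0047386 , 0.01091191])) 1191 [0.39429285 0.08984561 0.07419372] [0.46220249 0.17116065 0.3128435 ]
```

```bash
python3 -m pendant '[{"dp":[0,0,0.3],"rotation":[0,0,0],"jaw":1},{"dp":[0,0,0.55],"rotation":[0,0,0],"jaw":1},{"dp":[0,0,0.644],"rotation":[0,0,0],"jaw":1},{"dp":[0,0,0.644],"rotation":[0,0,0],"jaw":1},{"dp":[0,0,0.644],"rotation":[0,0,0],"jaw":0},{"dp":[0,0,0.644],"rotation":[0,0,0],"jaw":0},{"dp":[0,0,0.644],"rotation":[0,0,0],"jaw":0},{"dp":[0,0,0.644],"rotation":[0,0,0],"jaw":0}]' 30
python3 -m pendant '[{"dp":[0,0,0],"rotation":[0,0,0],"jaw":0},{"dp":[0,0,0],"rotation":[0,0,0],"jaw":0},{"dp":[0,0,0],"rotation":[0,0,0],"jaw":0}]'
```

```text
time: 2.95
ee_pos: [0.4475, 0.1048, 0.0542]
eef_rot: [0.426, 0.905, 0.0, 0.0]
ft_force: [-0.1, -0.2, 0.2]
width: 0.055
grip_force: 0.0
time: 3.32
ee_pos: [0.4473, 0.1047, 0.0539]
eef_rot: [0.426, 0.905, -0.0, -0.0]
ft_force: [-0.2, 0.1, -0.4]
width: 0.025
grip_force: 0.0
```

```bash
python3 -m pendant '[{"dp":[0,0,0],"rotation":[0,0,0],"jaw":0},{"dp":[0,0,0],"rotation":[0,0,0],"jaw":0},{"dp":[0,0,0],"rotation":[0,0,0],"jaw":0},{"dp":[0,0,-0.1],"rotation":[0,0,0],"jaw":0},{"dp":[0,0,-0.3],"rotation":[0,0,0],"jaw":0},{"dp":[0,0,-0.6],"rotation":[0,0,0],"jaw":0},{"dp":[0,0,-0.6],"rotation":[0,0,0],"jaw":0}]'
python3 - <<'E'
from h import *
from bench import camera
rows([.4475,.106,.15],39.5)
c=camera("wrist");cv2.imwrite("pics/wr3.png",c["image"][:,:,::-1]);np.savez("wr3.npz",**c)
E
```

```text
time: 4.2
ee_pos: [0.4494, 0.1054, 0.1479]
eef_rot: [0.426, 0.905, 0.003, 0.002]
ft_force: [-0.8, -1.0, -1.8]
width: 0.018
grip_force: 30.0
t 4.2 dp [ 0.011 -0.007 -0.014] rot [0.001  0.0002 0.0001] q [-0.65  0.01  0.33  1.99 -0.01  1.13  0.37] f [-0.8 -1.  -1.8] tq [  0.  -36.8   0.3 -38.2   0.1   0.9  -0.2]
```

View pics/wr3.png

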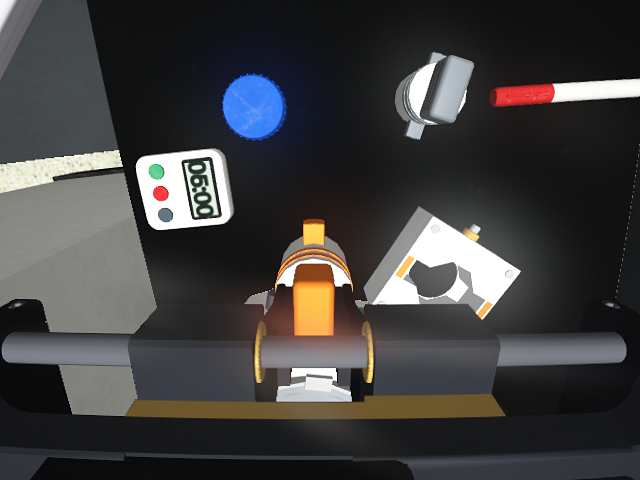

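Held: 30 N grip, 18 mm opening, cartridge upright. The ear tip is at (313,221) and the well at (435,278). Next: move above the well about 25° out of line.

```bash
python3 -c "
from h import *
rows([.563,.1413,.13],74)"
```

```text
t 4.25 dp [-0.301  0.743  0.108] rot [ 0.0005  0.0003 -0.0957] q [-0.65  0.02  0.33  2.   -0.01  1.13  0.37] f [-0.7 -0.7 -3.1] tq [  0.1 -37.2   0.4 -38.7   0.1   0.3  -0.1]
```

```bash
python3 -m pendant '[{"dp":[-0.05,0.12,0],"rotation":[0,0,-0.02],"jaw":0},{"dp":[-0.12,0.3,0],"rotation":[0,0,-0.045],"jaw":0},{"dp":[-0.2,0.5,0],"rotation":[0,0,-0.07],"jaw":0},{"dp":[-0.27,0.67,0.03],"rotation":[0,0,-0.09],"jaw":0},{"dp":[-0.3,0.743,0.1],"rotation":[0,0,-0.0957],"jaw":0},{"dp":[-0.3,0.743,0.1],"rotation":[0,0,-0.0957],"jaw":0},{"dp":[-0.3,0.743,0.1],"rotation":[0,0,-0.0957],"jaw":0}]'
python3 - <<'E'
from h import *
from bench import camera
rows([.563,.1413,.094],74)
c=camera("wrist");cv2.imwrite("pics/wr4.png",c["image"][:,:,::-1]);np.savez("wr4.npz",**c)
E
```

```text
time: 5.12
ee_pos: [0.5612, 0.1407, 0.1287]
eef_rot: [0.14, 0.99, -0.0, -0.001]
ft_force: [0.1, -0.4, -1.4]
width: 0.0176
grip_force: 30.0
t 5.125 dp [-0.011  0.007  0.231] rot [-0.0001 -0.0001 -0.0002] q [-0.59  0.3   0.31  1.72 -0.1   1.13  1.05] f [ 0.1 -0.4 -1.4] tq [ -0.  -54.3   4.3 -36.5  -0.    0.1   0. ]
```

View pics/wr4.png

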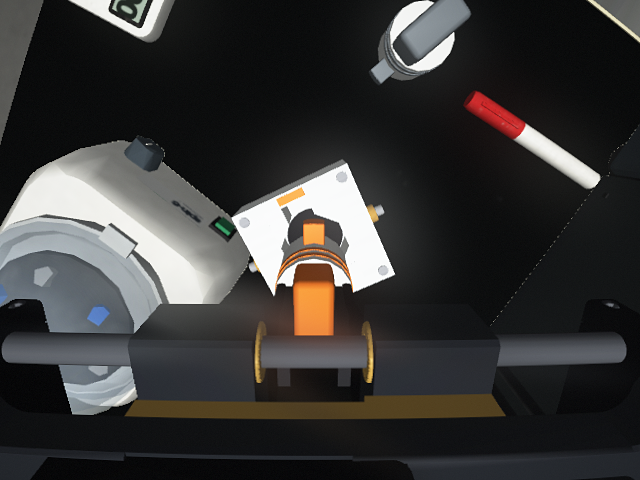

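Wrist view: base corners at (236,218), (345,161) and (394,273). The grip's outer end is at row ~265, col 315, and the ear tip at (314,221). The cartridge is slightly turned against the bars, as planned.

Run:
```python
from h import *
from bench import r
c=dict(np.load("wr4.npz"))
b=onplane(c,[(236,218),(345,161),(394,273)],.04);print("base c",(b[0]+b[2])/2,np.linalg.norm(b[1]-b[0]),np.linalg.norm(b[2]-b[1]))
d=b[0]-b[1];print("y ax",np.degrees(np.arctan2(d[1],d[0]))); d=b[1]-b[2];print("x ax",np.degrees(np.arctan2(d[1],d[0])))
s=r.read_state()["ee_pos"];x=np.array([-.961,.277])
for n,px,z,off in(("grip",(315,267),.152,.019),("eartop",(314,224),.099,.031),("earbot",(314,220),.09,.031)):
    p=onplane(c,[px],z)[0];print(n,p,"axis",p[:2]-off*x,"off from tcp",(p[:2]-s[:2])@x-off)
P=cloud(c);im=c["image"].astype(int)
M=(im[...,0]-im[...,2]>80)&(im[...,1]>70);M[:,:290]=0;M[:,340:]=0;M[:212]=0;M[336:]=0
Q=P[M];u=(Q[:,:2]-s[:2])@x
for a,e in((.14,.16),(.08,.105)):
    k=(Q[:,2]>a)&(Q[:,2]<e);print(a,k.sum(),np.percentile(u[k],[90,98,100]),np.percentile(Q[k,2],[5,50,95]))
```

```text
base c [0.55986219 0.14463696 0.04      ] 0.0863580381787427 0.09059679581479103
y ax -78.66689355413776
x ax -170.7645117804698
grip [0.5335574  0.15026828 0.152     ] axis [0.5518164  0.14500528] off from tcp 0.010387173535415219
eartop [0.52890302 0.15126252 0.099     ] axis [0.55869402 0.14267552] off from tcp 0.003135426113689825
earbot [0.52884059 0.1512944  0.09      ] axis [0.55863159 0.1427074 ] off from tcp 0.0032042541918209932
0.14 2144 [0.02032219 0.0218778  0.02258253] [0.14983912 0.15145776 0.1524797 ]
0.08 462 [0.033585   0.03450362 0.0349748 ] [0.09753596 0.09865927 0.09965815]
```

```bash
python3 -m pendant '[{"dp":[-0.008,0.007,0.1],"rotation":[0,0,0],"jaw":0},{"dp":[-0.008,0.007,0.2],"rotation":[0,0,0],"jaw":0},{"dp":[-0.008,0.007,0.26],"rotation":[0,0,0],"jaw":0},{"dp":[-0.008,0.007,0.29],"rotation":[0,0,0],"jaw":0},{"dp":[-0.008,0.007,0.3],"rotation":[0,0,0],"jaw":0}]'
python3 -c "
from h import *
rows([.5625,.1417,.082],74)"
```

```text
time: 5.8
ee_pos: [0.5634, 0.1417, 0.0837]
eef_rot: [0.139, 0.99, 0.0, -0.0]
ft_force: [0.4, 0.2, -1.5]
width: 0.0178
grip_force: 30.0
t 5.8 dp [ 0.006 -0.002  0.012] rot [-0. -0.  0.] q [-0.58  0.36  0.3   1.76 -0.12  1.05  1.06] f [ 0.4  0.2 -1.5] tq [ -0.  -57.1   5.  -34.6   0.    0.1   0. ]
```

Inside the mouth with no side force. Now press lightly onto the top.

```bash
python3 -m pendant '[{"dp":[0,0,0.01],"rotation":[0,0,0],"jaw":0},{"dp":[0,0,0.02],"rotation":[0,0,0],"jaw":0},{"dp":[0,0,0.02],"rotation":[0,0,0],"jaw":0}]'
```

```text
time: 6.18
ee_pos: [0.5638, 0.1418, 0.0818]
eef_rot: [0.139, 0.99, 0.0, 0.0]
ft_force: [-2.5, -0.8, 4.3]
width: 0.0179
grip_force: 30.0
```

```bash
python3 -m pendant '[{"dp":[0,0,0.01],"rotation":[0,0,0],"jaw":0},{"dp":[0,0.002,0.012],"rotation":[0,0,-0.012],"jaw":0},{"dp":[0,0.004,0.012],"rotation":[0,0,-0.024],"jaw":0},{"dp":[0.001,0.006,0.012],"rotation":[0,0,-0.036],"jaw":0},{"dp":[0.001,0.006,0.012],"rotation":[0,0,-0.042],"jaw":0}]'
python3 -c "
from h import *
rows([.5625,.1417,.061],99)"
```

```text
time: 6.8
ee_pos: [0.5636, 0.1426, 0.0793]
eef_rot: [0.007, 1.0, 0.0, 0.0]
ft_force: [0.6, -0.6, -0.3]
width: 0.0176
grip_force: 30.0
t 6.8 dp [ 0.008 -0.006  0.122] rot [ 0.      0.0001 -0.0272] q [-0.54  0.36  0.26  1.76 -0.1   1.04  1.31] f [ 0.6 -0.6 -0.3] tq [ -0.5 -58.    4.5 -34.7  -0.1   0.1  -0.2]
```

The force vanished and it sank about 3 mm, so the ears have found the keyways at the edge of the play. I'll turn on to centre, then lower.

```bash
python3 -m pendant '[{"dp":[0,0.002,0],"rotation":[0,0,-0.012],"jaw":0},{"dp":[0,0.003,0],"rotation":[0,0,-0.024],"jaw":0},{"dp":[0,0.003,0.01],"rotation":[0,0,-0.027],"jaw":0},{"dp":[0,0.003,0.03],"rotation":[0,0,-0.027],"jaw":0},{"dp":[0,0.003,0.05],"rotation":[0,0,-0.027],"jaw":0}]'
python3 -c "
from h import *
rows([.5625,.1417,.061],99)"
```

```text
time: 7.42
ee_pos: [0.5634, 0.1431, 0.0713]
eef_rot: [-0.077, 0.997, 0.0, -0.0]
ft_force: [0.5, -0.3, -1.6]
width: 0.0182
grip_force: 30.0
t 7.425 dp [ 0.007 -0.008  0.069] rot [ 0.     -0.     -0.0006] q [-0.52  0.37  0.23  1.76 -0.1   1.02  1.47] f [ 0.5 -0.3 -1.6] tq [  0.  -59.2   4.3 -34.7   0.1   0.2  -0. ]
```

```bash
python3 -m pendant '[{"dp":[0,0,0.02],"rotation":[0,0,0],"jaw":0},{"dp":[0,0,0.04],"rotation":[0,0,0],"jaw":0},{"dp":[0,0,0.06],"rotation":[0,0,0],"jaw":0},{"dp":[0,0,0.07],"rotation":[0,0,0],"jaw":0},{"dp":[0,0,0.075],"rotation":[0,0,0],"jaw":0},{"dp":[0,0,0.075],"rotation":[0,0,0],"jaw":0}]'
```

```text
time: 8.18
ee_pos: [0.5638, 0.1431, 0.0619]
eef_rot: [-0.077, 0.997, 0.0, 0.0]
ft_force: [-5.5, -1.2, 13.3]
width: 0.0179
grip_force: 30.0
```

It rests on the floor: TCP dropped 20 mm from the ears-on-top height, with about 14 N pressing. I'll ease off, open only partly because the centrifuge is near, and retreat upward.

```bash
python3 -m pendant '[{"dp":[0,0,-0.007],"rotation":[0,0,0],"jaw":0},{"dp":[0,0,-0.007],"rotation":[0,0,0],"jaw":0.45},{"dp":[0,0,-0.007],"rotation":[0,0,0],"jaw":0.45},{"dp":[0,0,-0.007],"rotation":[0,0,0],"jaw":0.45},{"dp":[0,0,-0.007],"rotation":[0,0,0],"jaw":0.45},{"dp":[0,0,-0.007],"rotation":[0,0,0],"jaw":0.45}]'
python3 -m pendant '[{"dp":[0,0,-0.1],"rotation":[0,0,0],"jaw":0.45},{"dp":[0,0,-0.3],"rotation":[0,0,0],"jaw":0.45},{"dp":[0,0,-0.6],"rotation":[0,0,0],"jaw":0.45},{"dp":[0,0,-0.9],"rotation":[0,0,0],"jaw":0.45},{"dp":[0,0,-0.9],"rotation":[0,0,0],"jaw":0.45}]'
python3 - <<'E'
from h import *
from bench import camera
rows([.45,.25,.25],99)
c=camera("wrist");cv2.imwrite("pics/wr5.png",c["image"][:,:,::-1]);np.savez("wr5.npz",**c)
E
```

```text
time: 8.93
ee_pos: [0.5635, 0.1431, 0.0614]
eef_rot: [-0.077, 0.997, 0.0, 0.0]
ft_force: [0.9, -0.6, 0.4]
width: 0.0393
grip_force: 0.0
time: 9.55
ee_pos: [0.5656, 0.1435, 0.2015]
eef_rot: [-0.077, 0.997, 0.001, 0.004]
ft_force: [0.2, -0.2, -0.6]
width: 0.0389
grip_force: 0.0
t 9.55 dp [ 0.65   0.82  -0.327] rot [ 0.0003  0.0012 -0.0005] q [-0.53  0.25  0.25  1.63 -0.06  1.27  1.45] f [ 0.2 -0.2 -0.6] tq [ -0.1 -55.5   3.  -39.7   0.1   0.8  -0.1]
```

View pics/wr5.png

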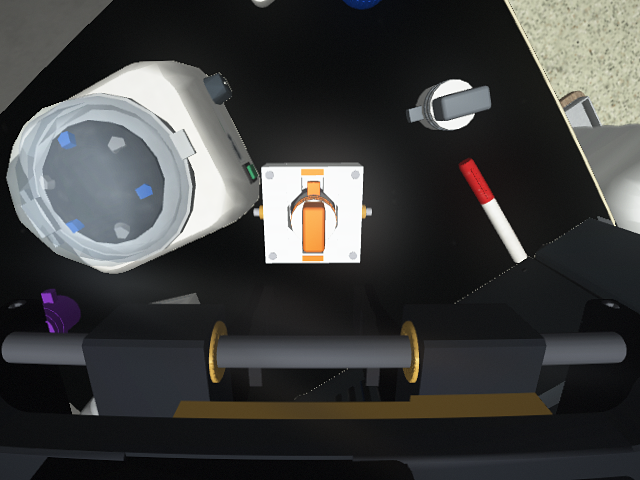

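The cartridge at (314,225) sits in the well with its ears in the keyways. The grey one at (450,104) is untouched. Height check, then hand in.

Run:
```python
from h import *
c=dict(np.load("wr5.npz"));P=cloud(c)
print("grip top z",np.median(P[210:245,308:320,2]),"base top",np.median(P[235:250,270:290,2]))
```

```text
grip top z 0.08495417083294426 base top 0.039879252354567934
```

Grip top is at 85 mm (8 + 77), so it is fully home.

```bash
python3 -c "
from bench import r
print(r.close_job())"
```

```text
the job is handed in; nothing more can be done
None
```

The orange cartridge is keyed in and fully home in the filter base (grip top measured at 85 mm, as expected on the floor), released, and the job was handed in at about 10 s with the grey cartridge left where it stood.

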